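Put the green pedal away and shut the drawer

ROBOT

A 6-joint arm with a two-finger parallel gripper is mounted at the origin on the work surface. World frame = base frame: x ahead of the robot, y to its left, z up, the work surface at z = 0. Lengths are in m, angles in degrees, forces in N, time in s.
With the tool pointing down it reaches from about 0.35 to 0.875 m from the base axis. Payload 4.2 kg.
Tool frame: the origin (TCP) lies between the finger pads; the fingertips stand 8 mm ahead of it and the grasp point (between the pads) lies 11 mm behind it; z points along the fingers, y is the line along which they close (so a half turn about z gives the same grasp; the last joint's range is limited). The gripper opens to 87 mm and grips with 3 to 60 N. Pads are 19 mm wide; open, the fingers measure 117 mm over their backs; the gripper's body (75 mm by 190 mm) begins 51 mm behind the grasp point.
Start: joints at [-62.132, 22.042, 0.453, 0, -68.411, -14.817], TCP at [0.141, -0.609, 0.231] pointing down, gripper open.
Joint ranges: [-179.83, 179.83], [-69.29, 118.12], [-61.27, 80.66], [-181.25, 117.63], [-171.15, -9.14], [-177.46, 177.46]. Speed limits (degrees/s): [159.86, 159.86, 180, 180, 180, 180].

INTERFACE

Orientations are given as a 3x3 rotation matrix whose columns are the frame's x, y, z axes.
In Python, from station import sense, capture, camera_model, finish_job, find_in gives the robot as it stands. The module is installed in compiled form; this text tells all that it offers.
- The arm moves only by the tool arm_command, never from a script. Its argument "motion" is a list of rows, each a list of 7 numbers: the finger opening in mm, from 0 to 87, then the shift along the tool's x, y, z in mm, then the turn, a rotation vector about the tool's x, y, z in rad. In form: [[jaw, dx, dy, dz, rx, ry, rz], ...]. A call has 1 to 8 rows; each row shifts and turns the commanded pose from where the row before left it, along the tool's axes as they then stand; what a row does not reach is not made up. A row lasts 1/10 s, in which the tool goes at most 50 mm and 8.59 degrees, less where a joint would pass 70% of its speed; a pose out of reach is approached as far as the arm can. A call with a gripper value outside its range is refused whole. The fingers move at their own pace and stop on an object; the grip force is fixed at half the most. Time passes only in rows, so rows that do not move let the fingers close. It gives the time, the measured TCP pose, the force, the opening and the grip force at its end, in the units of the state.
- sense(): the state, without advancing time (a new reading comes with each control period).
- capture(name): name is "side" or "top"; returns the picture (400x640x3 uint8, red, green, blue); there is no depth.
- camera_model(name): a dict with "fx", "fy", "cx", "cy" (pixels), "R" (3x3) and "t" (3): a world point X has camera coordinates R X + t. Camera axes: x right, y down, z forward; pixel columns grow to the right and rows downward; lengths in m; the calibration is good to about 2 mm. A picture is of the moment at which its call begins. camera_model takes no time and is no camera call.
- finish_job(): hands the job in; it is judged then, once.
Trained networks look in the newest picture that a camera, given by its name, has taken for a name from the list of things; names that differ only in an ending like _2 or _b are one class to them, and where a whole thing is asked for, a point or a joint stands for the part that bears it (a point fixed in the world has none). Each returns a list of dicts, best first, with "p" (0 to 1); they miss things now and then, are a little off and sometimes report something else, mostly with a low value. They report only what shows in the picture. A call takes as long as a camera call. They do not tell look-alikes from the thing itself.
- find_in(target, camera): "location" ([row, column] in pixels, amid what is visible of it).
The state is a dict: "time_s": time; "joints": joint angles; "joint_velocities": joint speeds; "effort": joint torques, N m; "tcp_pos": TCP position; "ee_rot": TCP orientation; "wrist_force": force on the tool from outside, world axes, zero at the start; "moment": the same for the moment, N m; "gripper_width": opening from 0.0 (shut) to 1.0 (fully open); "gripper_force": force on a finger pad.
Only numpy, scipy, OpenCV 4.12 (cv2) and the standard library are available. Lean on these libraries where they do the work, as an engineer would, in place of code of your own. Each camera call takes 0.05 s, during which the arm holds its last target. There are 200 camera calls.

TASK

Put the green bicycle pedal into the open top drawer of the small parts chest and let go of it, then push that drawer fully shut. Leave the red pedal lying where it is.

Things in the scene. Friction and masses are not known exactly. Their poses are not given: they have to be found in the camera images.
- green_pedal: Green bicycle pedal lying flat, 200 g: cage 86 mm long (own x), 52 mm wide (own y), 24 mm high, with flat parallel long sides: grip it across the 52 mm near its middle. A 14 mm thick steel axle stub juts 22 mm past the +x end. Origin: centre of the cage's underside; z up. Its x lies within 70 degrees of world x; it may swap places with the red one.
- red_pedal: Red pedal, same shape, size and origin as the green one, lying flat on the bench; stays where it is.
- chest_drawer0 (a joint): Opening of the top drawer in m: 0 = shut against its stop, starts at 0.155 to 0.19, max 0.198; about 1 N of friction, stays where left. The chest is a fixed grey box 280 mm deep, 260 wide, 150 high, turned up to 12 degrees, with two blue drawer fronts; the lower one stays shut. Its top covers the drawer's rear: beyond x = opening + 50 mm in drawer_handle's frame.
- drawer_handle (a point): Centre of the top drawer's steel bar handle (11 mm thick, 120 long along y), 112 mm above the bench; moves with the drawer. x: the way it slides shut (away from the robot); y across; z up. From here, in mm: front panel's outer face x = 35, top edge z = 25; drawer's inside x 57 to 292, y -109 to 109, its floor z = -27, side walls' top z = 16.
Things that resemble listed ones, but are neither listed nor needed, are in the scene too. Several things have the shape of the green_pedal; the one meant has the colours described above.

How it is judged:
By the outcome, as a careful person would: the job done as asked, in the order asked, and still so for the second after the job is handed in, with the robot touching nothing.
It also fails if it takes over 58 s, if anything falls off the work surface, if the arm or the gripper's body presses on something with over 40 N, if the wrist force passes 120 N, or if a joint passes its speed limit or range.

## Working session

There is one attempt and no reset: what is moved stays moved. The work goes in short steps, Python scripts to look and compute and a tool call to move; the robot and the scene stay as the last step left them, time stands still between calls to the robot, and variables do not carry over. Pictures are saved under pics/ and viewed, at most 10 in all, crops included, and the job is handed in when it is done.

Besides the shell and the picture viewer there is one more tool, called after "Call:" in YAML: its name, and indented under it one key for each argument. arm_command: Moves the arm, as the interface text tells. Its arguments: {"type":"object","properties":{"motion":{"type":"array"}},"required":["motion"]}

```bash
mkdir -p pics
cat > h.py <<'E'
import numpy as np, cv2
from station import sense, capture, camera_model, finish_job, find_in
def ray(cam,r,c,z):
    m=camera_model(cam);R=np.array(m["R"]);t=np.array(m["t"])
    d=R.T@np.array([(c-m["cx"])/m["fx"],(r-m["cy"])/m["fy"],1]);o=-R.T@t
    return o+d*(z-o[2])/d[2]
def proj(cam,X):
    m=camera_model(cam);p=np.array(m["R"])@np.array(X)+np.array(m["t"])
    return np.array([m["cy"]+m["fy"]*p[1]/p[2],m["cx"]+m["fx"]*p[0]/p[2]])
def save(cam,name):
    i=capture(cam);cv2.imwrite("pics/"+name,cv2.cvtColor(i,cv2.COLOR_RGB2BGR));return i
E
python3 - <<'E'
from h import *
for c in("top","side"):
    save(c,c+"0.png")
    m=camera_model(c);print(c,-np.array(m["R"]).T@m["t"],m["fx"])
    for n in("green_pedal","red_pedal","drawer_handle","chest_drawer0"):
        for d in find_in(n,c)[:5]:
            print(c,n,round(d["p"],2),np.round(d["location"]),np.round(ray(c,*d["location"],.112 if "dr" in n else .02),3))
s=sense();print(s["tcp_pos"],s["ee_rot"],s["time_s"])
E
```

```text
top [ 0.34266143 -0.10512234  0.85853371] 368.0427230671895
top green_pedal 0.98 [232. 402.] [ 0.389 -0.286  0.02 ]
top green_pedal 0.92 [168. 298.] [ 0.54  -0.052  0.02 ]
top green_pedal 0.9 [308. 424.] [ 0.221 -0.326  0.02 ]
top green_pedal 0.83 [179. 433.] [ 0.51  -0.364  0.02 ]
top red_pedal 0.89 [188. 351.] [ 0.49  -0.173  0.02 ]
top drawer_handle 0.88 [135. 182.] [0.594 0.188 0.112]
top chest_drawer0 0.65 [131. 183.] [0.601 0.187 0.112]
side [0.07183577 0.89467086 0.78238264] 507.52237556827833
side green_pedal 0.91 [190. 362.] [ 0.383 -0.282  0.02 ]
side green_pedal 0.89 [194. 420.] [ 0.227 -0.324  0.02 ]
side green_pedal 0.69 [225. 277.] [ 0.534 -0.04   0.02 ]
side green_pedal 0.56 [168. 330.] [ 0.513 -0.366  0.02 ]
side red_pedal 0.77 [206. 315.] [ 0.479 -0.158  0.02 ]
side drawer_handle 0.87 [247. 201.] [0.592 0.203 0.112]
side chest_drawer0 0.64 [250. 201.] [0.589 0.212 0.112]
[ 0.14112973 -0.60882023  0.23051107] [[-9.74174464e-01 -2.25796620e-01 -2.11542595e-05]
 [-2.25796621e-01  9.74174461e-01  7.99602115e-05]
 [ 2.55319379e-06  8.26717565e-05 -9.99999997e-01]] 0.5
```

View pics/top0.png

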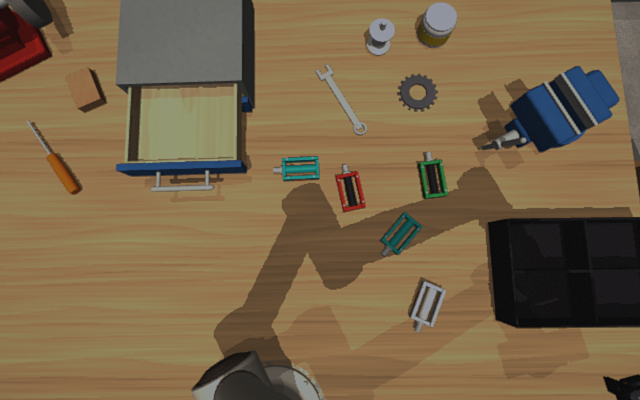

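View pics/side0.png

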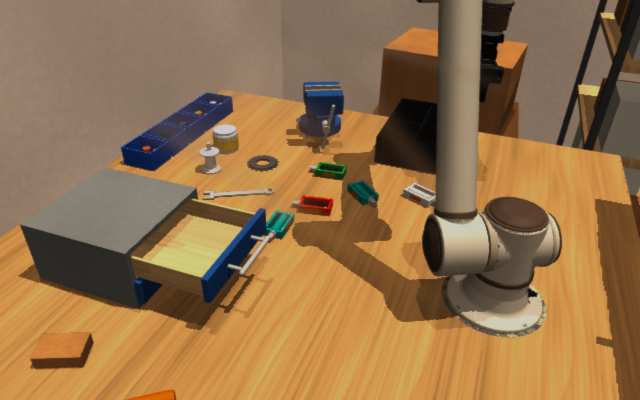

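Pedal-shaped candidates in top, as (col,row): teal (298,168), teal (402,233), white (427,305), green-framed (432,178) and red (350,188). The one at (432,178) fits because it is pure green; the others are teal, white or red. The handle bar runs about (152,189)–(213,187). I'll confirm with one crop.

Run:
```python
from h import *
i=cv2.imread("pics/top0.png")
a=cv2.resize(i[140:220,380:480],None,fx=5,fy=5,interpolation=cv2.INTER_CUBIC)
b=cv2.resize(i[150:210,130:260],None,fx=5,fy=5,interpolation=cv2.INTER_CUBIC)
o=np.zeros((700,650,3),np.uint8)[:a.shape[0]+0]
o=np.zeros((400,650,3),np.uint8);o[:,:500]=a
b=cv2.resize(b,(433,200));
cv2.imwrite("pics/crop.png",np.vstack([o,np.hstack([b,np.zeros((200,217,3),np.uint8)])])[:600])
h=cv2.cvtColor(i,cv2.COLOR_BGR2HSV)
m=cv2.inRange(h,(45,90,40),(75,255,255));m[:,:400]=0;m[:,470:]=0;m[:140]=0;m[220:]=0
P=[ray("top",r,c,.022)[:2] for r,c in np.argwhere(m)]
P=np.array(P,np.float32);(c,s,an)=cv2.minAreaRect(P);print("green",len(P),c,s,an,cv2.boxPoints((c,s,an)).round(3).tolist())
for (r,c) in((188.5,152),(187,213)):print("handle",ray("top",r,c,.117))
# chest top front edge, front panel top edge
for (r,c) in((83,118),(83,241)):print("chestfront",ray("top",r,c,.15))
for (r,c) in((165,118),(163,245)):print("panel",ray("top",r,c,.137))
# steel bar mask
m=cv2.inRange(h,(0,0,150),(180,60,255));m[:180]=0;m[196:]=0;m[:,:145]=0;m[:,220:]=0
pts=np.argwhere(m);print(len(pts),pts.min(0),pts.max(0))
P=np.array([ray("top",r,c,.117)[:2] for r,c in pts],np.float32);r=cv2.minAreaRect(P);print(r)
```

```text
green 382 (0.5106883645057678, -0.3632660210132599) (0.08597584068775177, 0.052606552839279175) 6.584255695343018 [[0.4650000035762787, -0.34200000762939453], [0.47099998593330383, -0.39399999380111694], [0.5559999942779541, -0.3840000033378601], [0.550000011920929, -0.3319999873638153]]
handle [0.47829482 0.24331911 0.117     ]
handle [0.4797223  0.11759235 0.117     ]
chestfront [0.69392677 0.31093204 0.15      ]
chestfront [0.68961903 0.05707317 0.15      ]
panel [0.52387755 0.30584581 0.137     ]
panel [0.52434228 0.04843171 0.137     ]
107 [180 152] [189 210]
((0.4856050908565521, 0.18361841142177582), (0.017231712117791176, 0.1196063905954361), 0.3982570469379425)
```

View pics/crop.png

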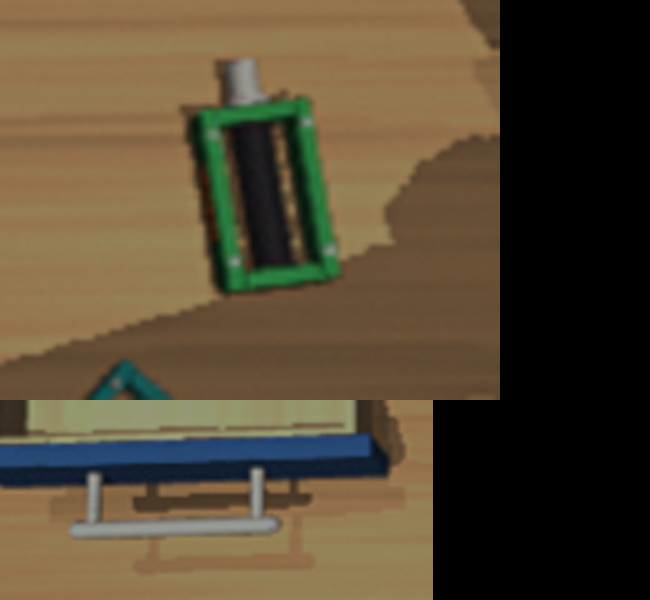

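The crop confirms it: the green cage is centred at about top pixel (434,178.6) with its axle pointing up the image (+x), yaw about 8.5°. The chest's yaw is about 0 and the handle is near (0.479, 0.180).

Call:
arm_command:
  motion:
    - [87,-42,16,8,0,0,0]
    - [87,-42,16,8,0,0,0]
    - [87,-42,16,8,0,0,0]
    - [87,-42,16,8,0,0,0]
    - [87,-42,16,8,0,0,0]
    - [87,-42,16,8,0,0,0]
    - [87,-42,16,8,0,0,0]
    - [87,-42,16,8,0,0,0]

```text
time_s: 1.3
tcp_pos: [0.441, -0.4071, 0.1665]
ee_rot: [[-0.974, -0.226, 0.001], [-0.226, 0.974, -0.0], [-0.0, -0.0, -1.0]]
wrist_force: [0.8, -0.8, 0.4]
gripper_width: 1.002
gripper_force: 0.0
```

```bash
cat >> h.py <<'E'
def delta(X,yaw):
    "tool-frame shift (mm) to X, then turn about tool z so that tool y lies yaw deg from world y"
    s=sense();R=np.array(s["ee_rot"]);y=R[:,1]
    a=np.degrees(np.arctan2(-y[0],y[1]))
    print(s["tcp_pos"],"shift",(R.T@(np.array(X)-s["tcp_pos"])*1000).round(1),"rz",round(np.radians(a-yaw),3),"t",s["time_s"],"grip",s["gripper_width"]*87)
E
python3 - <<'E'
from h import *
c=ray("top",178.6,434,.024);print(c)
delta([c[0],c[1],.11],8.5)
E
```

```text
[ 0.50964968 -0.36457567  0.024     ]
[ 0.4410389  -0.40705046  0.16654552] shift [-76.4  25.9  56.6] rz 0.08 t 1.3 grip 87.16958102424088
```

Call:
arm_command:
  motion:
    - [87,-38,13,28,0,0,0]
    - [87,-38,13,28,0,0,0]
    - [87,0,0,0,0,0,0.08]
    - [87,0,0,10,0,0,0]

```text
time_s: 1.7
tcp_pos: [0.5093, -0.3652, 0.1004]
ee_rot: [[-0.989, -0.15, 0.001], [-0.15, 0.989, -0.001], [-0.001, -0.001, -1.0]]
wrist_force: [-0.0, -0.3, 0.4]
gripper_width: 1.0
gripper_force: 0.0
```

Run:
```python
from h import *
delta([.5097,-.3642,.011],8.5)
save("side","side1.png")
for c in("top","side"):
  save(c,c+"1.png")
  for d in find_in("green_pedal",c)[:5]: print(c,round(d["p"],2),np.round(d["location"]),ray(c,*d["location"],.02).round(3))
```

```text
[ 0.50930028 -0.36524463  0.10040789] shift [-0.5  1.1 89.4] rz 0.002 t 1.7 grip 86.98914930818175
top 0.74 [188. 441.] [ 0.488 -0.38   0.02 ]
top 0.74 [168. 298.] [ 0.541 -0.052  0.02 ]
top 0.69 [307. 425.] [ 0.223 -0.329  0.02 ]
side 0.83 [223. 277.] [ 0.538 -0.047  0.02 ]
side 0.82 [169. 330.] [ 0.509 -0.358  0.02 ]
side 0.76 [193. 362.] [ 0.38 -0.27  0.02]
side 0.76 [196. 423.] [ 0.218 -0.319  0.02 ]
```

Descend and grip.

Call:
arm_command:
  motion:
    - [87,0,1,30,0,0,0]
    - [87,0,0,30,0,0,0]
    - [87,0,0,20,0,0,0]
    - [87,0,0,9,0,0,0]
    - [30,0,0,0,0,0,0]
    - [30,0,0,0,0,0,0]
    - [30,0,0,0,0,0,0]
    - [30,0,0,0,0,0,0]

```text
time_s: 2.75
tcp_pos: [0.5083, -0.3651, 0.0129]
ee_rot: [[-0.989, -0.147, 0.002], [-0.147, 0.989, -0.001], [-0.002, -0.001, -1.0]]
wrist_force: [0.3, 0.5, 0.2]
gripper_width: 0.724
gripper_force: 0.0
```

Call:
arm_command:
  motion:
    - [30,0,0,0,0,0,0]
    - [30,0,0,0,0,0,0]
    - [30,0,0,0,0,0,0]

```text
time_s: 3.05
tcp_pos: [0.508, -0.3649, 0.0123]
ee_rot: [[-0.989, -0.148, 0.001], [-0.148, 0.989, -0.001], [-0.001, -0.001, -1.0]]
wrist_force: [-0.9, 2.0, 4.4]
gripper_width: 0.598
gripper_force: 29.8
```

Call:
arm_command:
  motion:
    - [30,0,0,-20,0,0,0]
    - [30,0,0,-40,0,0,0]
    - [30,0,0,-45,0,0,0]
    - [30,0,0,-45,0,0,0]
    - [30,0,0,-45,0,0,0]
    - [30,0,0,0,0,0,0]

```text
time_s: 3.65
tcp_pos: [0.5107, -0.3667, 0.2141]
ee_rot: [[-0.989, -0.148, 0.012], [-0.148, 0.989, -0.007], [-0.011, -0.009, -1.0]]
wrist_force: [0.9, 0.0, -1.7]
gripper_width: 0.597
gripper_force: 29.7
```

Run:
```python
from h import *
delta([.595,.18,.205],0)
```

```text
[ 0.51066153 -0.36665443  0.21408371] shift [-164.5  528.2    6.2] rz 0.149 t 3.65 grip 51.896126001773936
```

Call:
arm_command:
  motion:
    - [30,-12,40,0,0,0,0]
    - [30,-12,40,0,0,0,0]
    - [30,-12,40,0,0,0,0]
    - [30,-12,40,0,0,0,0]
    - [30,-12,40,0,0,0,0]
    - [30,-12,40,0,0,0,0]
    - [30,-12,40,0,0,0,0]
    - [30,-12,40,0,0,0,0]

```text
time_s: 4.45
tcp_pos: [0.5543, -0.0323, 0.2049]
ee_rot: [[-0.989, -0.147, -0.003], [-0.147, 0.989, 0.0], [0.003, 0.001, -1.0]]
wrist_force: [1.0, 0.1, -3.5]
gripper_width: 0.597
gripper_force: 29.7
```

Call:
arm_command:
  motion:
    - [30,-14,40,0,0,0,0]
    - [30,-14,40,0,0,0,0]
    - [30,-14,40,0,0,0,0]
    - [30,-14,40,0,0,0,0]
    - [30,-12,45,0,0,0,0]
    - [30,0,0,0,0,0,0.14]
    - [30,0,0,0,0,0,0]

```text
time_s: 5.15
tcp_pos: [0.5913, 0.1798, 0.2042]
ee_rot: [[-1.0, -0.01, -0.004], [-0.01, 1.0, -0.001], [0.004, -0.001, -1.0]]
wrist_force: [-0.5, -0.5, -3.3]
gripper_width: 0.599
gripper_force: 29.7
```

Run:
```python
from h import *
delta([.595,.18,.099],0)
save("top","top2.png");save("side","side2.png")
for c in("top","side"):
  for n in("drawer_handle","red_pedal","green_pedal"):
    for d in find_in(n,c)[:5]: print(c,n,round(d["p"],2),np.round(d["location"]),ray(c,*d["location"],.112 if n[0]=="d" else .02).round(3))
cv2.imwrite("pics/both2.png",np.hstack([cv2.imread("pics/top2.png")[:250,60:460],cv2.imread("pics/side2.png")[120:370,:400]]))
```

```text
[0.59132446 0.17978405 0.20415681] shift [ -4.1   0.3 105.1] rz 0.01 t 5.15 grip 52.12270004832049
top drawer_handle 0.59 [151. 199.] [0.557 0.151 0.112]
top red_pedal 0.62 [189. 350.] [ 0.488 -0.17   0.02 ]
top green_pedal 0.89 [236. 400.] [ 0.38  -0.282  0.02 ]
top green_pedal 0.63 [130. 166.] [0.636 0.264 0.02 ]
top green_pedal 0.63 [168. 298.] [ 0.539 -0.05   0.02 ]
top green_pedal 0.61 [308. 426.] [ 0.222 -0.331  0.02 ]
side drawer_handle 0.66 [249. 200.] [0.591 0.21  0.112]
side red_pedal 0.65 [205. 314.] [ 0.483 -0.162  0.02 ]
side green_pedal 0.82 [225. 278.] [ 0.533 -0.042  0.02 ]
side green_pedal 0.81 [208. 210.] [ 0.733 -0.044  0.02 ]
side green_pedal 0.74 [192. 360.] [ 0.388 -0.272  0.02 ]
side green_pedal 0.59 [198. 422.] [ 0.22  -0.306  0.02 ]
```

View pics/both2.png

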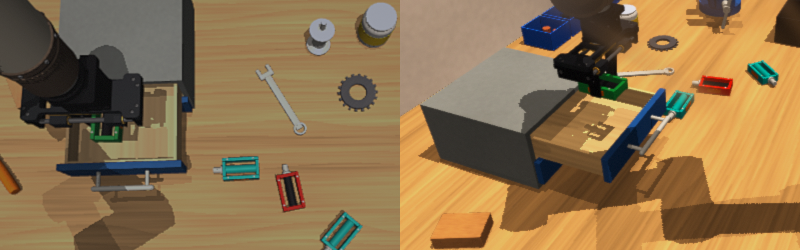

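The pedal is held over the drawer opening: in the left view it is at about (108,130), clear of the front panel and the chest lip. Next I lower and release it.

Call:
arm_command:
  motion:
    - [30,0,0,30,0,0,0]
    - [30,0,0,30,0,0,0]
    - [30,0,0,25,0,0,0]
    - [30,0,0,12,0,0,0]
    - [30,0,0,5,0,0,0]
    - [30,0,0,0,0,0,0]

```text
time_s: 6.15
tcp_pos: [0.5929, 0.1786, 0.1048]
ee_rot: [[-1.0, -0.008, 0.0], [-0.008, 1.0, -0.0], [-0.0, -0.0, -1.0]]
wrist_force: [0.5, 0.5, -2.5]
gripper_width: 0.597
gripper_force: 29.7
```

Call:
arm_command:
  motion:
    - [30,0,0,4,0,0,0]
    - [30,0,0,2,0,0,0]
    - [30,0,0,0,0,0,0]

```text
time_s: 6.45
tcp_pos: [0.5926, 0.1788, 0.099]
ee_rot: [[-1.0, -0.008, 0.001], [-0.008, 1.0, 0.0], [-0.001, 0.0, -1.0]]
wrist_force: [1.3, 0.0, -1.8]
gripper_width: 0.599
gripper_force: 29.7
```

Call:
arm_command:
  motion:
    - [30,0,0,1,0,0,0]
    - [85,0,0,0,0,0,0]
    - [85,0,0,0,0,0,0]
    - [85,0,0,0,0,0,0]
    - [85,0,0,0,0,0,0]
    - [85,0,0,0,0,0,0]

```text
time_s: 7.05
tcp_pos: [0.5927, 0.1787, 0.0978]
ee_rot: [[-1.0, -0.008, 0.0], [-0.008, 1.0, 0.0], [-0.0, 0.0, -1.0]]
wrist_force: [0.5, 0.4, 0.1]
gripper_width: 0.936
gripper_force: 0.0
```

Call:
arm_command:
  motion:
    - [85,0,0,-20,0,0,0]
    - [85,0,0,-40,0,0,0]
    - [85,0,0,-45,0,0,0]
    - [20,45,0,0,0,0,0]
    - [0,45,0,0,0,0,0]
    - [0,45,0,0,0,0,0]
    - [0,30,0,0,0,0,0]
    - [0,0,0,0,0,0,0]

```text
time_s: 7.85
tcp_pos: [0.4243, 0.1765, 0.2031]
ee_rot: [[-1.0, -0.01, -0.001], [-0.01, 1.0, 0.001], [0.001, 0.001, -1.0]]
wrist_force: [2.0, 0.8, 0.2]
gripper_width: 0.609
gripper_force: 0.0
```

Run:
```python
from h import *
delta([.440,.18,.106],0)
save("top","top3.png");save("side","side3.png")
cv2.imwrite("pics/both3.png",np.hstack([cv2.imread("pics/top3.png")[:250,60:460],cv2.imread("pics/side3.png")[120:370,:400]]))
```

```text
[0.42430695 0.17654445 0.20311836] shift [-15.8   3.2  97.1] rz 0.01 t 7.85 grip 52.952515864385305
```

View pics/both3.png

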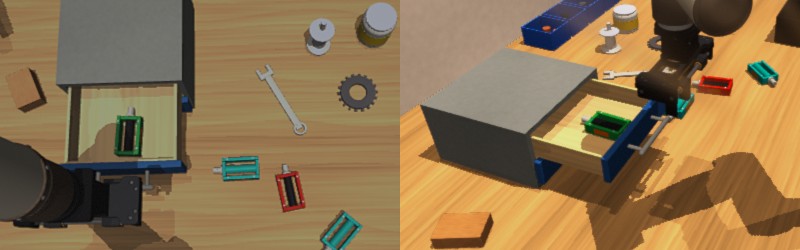

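The green pedal lies flat in the drawer, at (128,137) in the left view, and the drawer is still open. Next I go down in front of the handle and push.

Call:
arm_command:
  motion:
    - [0,0,3,40,0,0,0]
    - [0,0,0,40,0,0,0]
    - [0,0,0,17,0,0,0]
    - [0,0,0,0,0,0,0]
    - [0,0,0,0,0,0,0]
    - [0,0,0,0,0,0,0]

```text
time_s: 8.55
tcp_pos: [0.4289, 0.1811, 0.1067]
ee_rot: [[-1.0, -0.008, 0.002], [-0.008, 1.0, 0.002], [-0.002, 0.002, -1.0]]
wrist_force: [0.1, 0.6, 0.4]
gripper_width: 0.021
gripper_force: 0.0
```

Call:
arm_command:
  motion:
    - [0,-15,0,0,0,0,0]
    - [0,-12,0,0,0,0,0]
    - [0,-8,0,0,0,0,0]
    - [0,-8,0,0,0,0,0]
    - [0,-8,0,0,0,0,0]
    - [0,-10,0,0,0,0,0]
    - [0,-12,0,0,0,0,0]

```text
time_s: 9.25
tcp_pos: [0.501, 0.1809, 0.1055]
ee_rot: [[-1.0, -0.008, -0.0], [-0.008, 1.0, -0.0], [0.0, -0.0, -1.0]]
wrist_force: [-1.6, 0.8, -0.2]
gripper_width: 0.007
gripper_force: 0.7
```

Call:
arm_command:
  motion:
    - [0,-14,0,0,0,0,0]
    - [0,-16,0,0,0,0,0]
    - [0,-16,0,0,0,0,0]
    - [0,-16,0,0,0,0,0]
    - [0,-14,0,0,0,0,0]
    - [0,-12,0,0,0,0,0]
    - [0,-10,0,0,0,0,0]

```text
time_s: 9.95
tcp_pos: [0.5994, 0.1816, 0.1052]
ee_rot: [[-1.0, -0.008, -0.0], [-0.008, 1.0, -0.0], [0.0, -0.0, -1.0]]
wrist_force: [-1.8, 1.9, 0.0]
gripper_width: -0.0
gripper_force: 0.7
```

Run:
```python
from h import *
print(sense()["wrist_force"])
save("top","top4.png");save("side","side4.png")
cv2.imwrite("pics/both4.png",np.hstack([cv2.imread("pics/top4.png")[:250,60:460],cv2.imread("pics/side4.png")[120:370,:400]]))
```

```text
[-1.80456602  1.91798004  0.04120149]
```

View pics/both4.png

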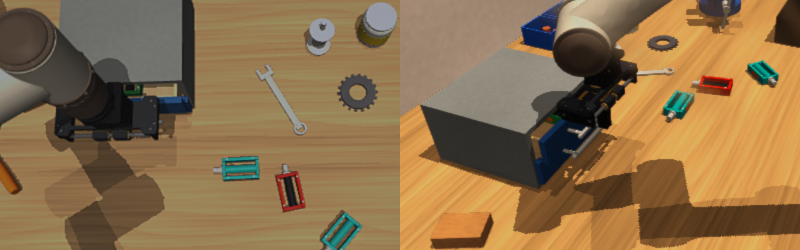

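The finger is pushing the handle and the drawer is sliding in cleanly, with about 35 mm left.

Call:
arm_command:
  motion:
    - [0,-8,0,0,0,0,0]
    - [0,-6,0,0,0,0,0]
    - [0,-4,0,0,0,0,0]
    - [0,-3,0,0,0,0,0]
    - [0,-2,0,0,0,0,0]

```text
time_s: 10.55
tcp_pos: [0.6215, 0.1818, 0.1054]
ee_rot: [[-1.0, -0.008, -0.0], [-0.008, 1.0, -0.0], [0.0, -0.0, -1.0]]
wrist_force: [-1.5, 0.4, -0.6]
gripper_width: 0.004
gripper_force: 0.6
```

Call:
arm_command:
  motion:
    - [0,-3,0,0,0,0,0]
    - [0,-2,0,0,0,0,0]
    - [0,-2,0,0,0,0,0]
    - [0,0,0,0,0,0,0]

```text
time_s: 10.95
tcp_pos: [0.6269, 0.1818, 0.1054]
ee_rot: [[-1.0, -0.008, -0.004], [-0.008, 1.0, -0.001], [0.004, -0.001, -1.0]]
wrist_force: [-5.8, 0.4, 1.7]
gripper_width: 0.001
gripper_force: 2.7
```

Call:
arm_command:
  motion:
    - [0,-2,0,0,0,0,0]
    - [0,0,0,0,0,0,0]
    - [0,0,0,0,0,0,0]

```text
time_s: 11.25
tcp_pos: [0.6271, 0.1818, 0.1054]
ee_rot: [[-1.0, -0.008, -0.007], [-0.008, 1.0, -0.002], [0.007, -0.001, -1.0]]
wrist_force: [-9.5, 1.3, 5.2]
gripper_width: 0.006
gripper_force: 5.0
```

It has stalled at x = 0.627, where the stop was expected. One more firm nudge, then back off and raise.

Call:
arm_command:
  motion:
    - [0,-3,0,0,0,0,0]
    - [0,0,0,0,0,0,0]
    - [0,0,0,0,0,0,0]

```text
time_s: 11.55
tcp_pos: [0.6273, 0.1817, 0.1053]
ee_rot: [[-1.0, -0.008, -0.013], [-0.008, 1.0, -0.003], [0.013, -0.003, -1.0]]
wrist_force: [-17.5, 2.5, 8.7]
gripper_width: 0.008
gripper_force: 8.6
```

Call:
arm_command:
  motion:
    - [0,15,0,0,0,0,0]
    - [0,30,0,0,0,0,0]
    - [0,45,0,0,0,0,0]
    - [0,45,0,0,0,0,0]
    - [0,30,0,-30,0,0,0]
    - [0,0,0,-40,0,0,0]
    - [0,0,0,-40,0,0,0]
    - [0,0,0,0,0,0,0]

```text
time_s: 12.35
tcp_pos: [0.4721, 0.1829, 0.2226]
ee_rot: [[-1.0, -0.01, 0.014], [-0.01, 1.0, 0.008], [-0.014, 0.008, -1.0]]
wrist_force: [0.8, -0.6, -0.3]
gripper_width: 0.005
gripper_force: 0.0
```

Run:
```python
from h import *
s=sense();print(s["tcp_pos"],s["wrist_force"],s["time_s"])
save("top","top5.png");save("side","side5.png")
cv2.imwrite("pics/both5.png",np.hstack([cv2.imread("pics/top5.png")[:250,60:460],cv2.imread("pics/side5.png")[120:370,:400]]))
for c in("top","side"):
  for d in find_in("red_pedal",c)[:1]: print(c,np.round(d["location"]))
```

```text
[0.47209746 0.18293256 0.22261897] [ 0.75813411 -0.63780336 -0.27324158] 12.35
top [ 95. 181.]
side [204. 315.]
```

View pics/both5.png

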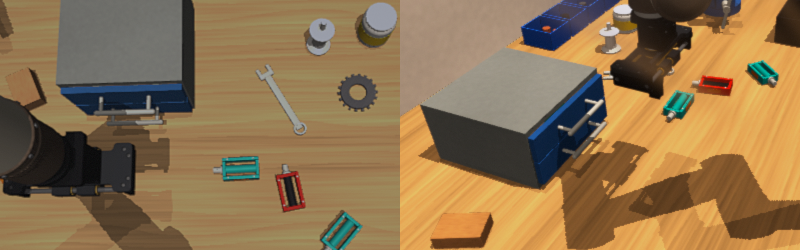

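The drawer front sits flush with the lower one, with the handles aligned at about (570,115) and (590,135) in the right view. The red pedal is still at (290,188) in the left view, and the arm is clear of everything.

```bash
python3 -c "
from station import finish_job
print(finish_job())"
```

```text
the job is handed in; nothing more can be done
None
```

The green pedal is in the top drawer, the drawer is pushed fully shut, the red pedal was left where it lay, and the job is handed in at about 12.5 s on the robot's clock.

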